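# Slide the box under the spout and tip the angle offcuts in

### The job

First push the metal box along its slide rail, without lifting it off, until it is fully home against the end stop under the spout and the spring catch has snapped in behind it. Then nest the loose long angle offcut into the short one already lying in the V trough, open side up and legs aligned, and let go of it. Finally lift the trough by its handle so that both offcuts slide down through the spout into the box, and lower the trough again; leave the pot, hammer and tin alone.

Things in the scene. Friction and masses are not known exactly. Their poses are not given: they have to be found in the camera images.
- station: Fixed loading station. Origin on the bench; y runs along the slide rail (the way the box is pushed) and on along the trough, x away from the robot, z up. Rail: two runners 10 mm high, y = -355 to 75 mm, between side guides 30 mm high with inner faces at x = -72 and 72. End stop 40 mm high, face at y = 70. Rear rest and foot plate under the trough, x = -50 to 50.
- box_home (a point): Where the box's origin is when fully home: y = -5 mm, z = 10 mm of the station (box front wall on the stop, rear wall at y = -80). Axes as the station's.
- spout (a point): Middle of the lower edge of the spout's front deflector plate (y = -77, z = 105 to 180 mm of the station). Cheeks at x = -80 and 80, y = -75 to 50, same heights, posts outside them (to x = 96). A gripper pointing straight down behind the box meets the deflector before the box is home: lean it back about 35 degrees, fingers pointing forward and down, to push.
- box: Open receiving box, sheet aluminium, about 0.5 kg, loose on the runners: 140 mm across the rail (x), 150 along it (y), 75 high, walls and floor 4. Origin at the centre of its underside, axes as the station's. Starts 215 to 260 mm short of home. Pushing takes 1 to 5 N on the free rail, then 8 to 14 N past the spring catch, met about 190 mm before home, and 5 to 10 N on to the hard end stop.
- catch (a joint): Spring catch, a wedge arm on the rail's far side (+x), its hook reaching to 57 mm from the rail's middle, 26 to 42 mm above the bench. 0 = in, at rest (rad, outward positive). The passing box swings it out to about 0.2; it snaps back to 0 behind the box's rear wall only when the box is within about 3 mm of the stop, and then leaves it up to 8 mm of play.
- trough (a joint): Tilt of the trough, rad: 0 = level on its rest, 0.95 = handle end raised as far as it goes. It falls back when let go. Offcuts begin to slide at 0.6 to 0.85. Lifting takes 3 to 6 N at the handle.
- trough_mouth (a point): Middle of the trough's mouth, on its inner ridge line and its hinge axis (along the station's x; 108.5 mm above the bench, y = 50 mm of the station). Axes tilt with the trough: y along the ridge towards the handle, z up in the V's middle plane. Trough: 90 degree steel V open upwards, 190 mm long, legs 30 by 3 mm.
- trough_handle (a point): Middle of the trough's handle, a round bar 12 mm thick, 88 mm long along x, 240 mm from the hinge, 17 mm over the ridge line, 50 mm clear of the trough's end; carried by thin arms at its ends, 80 mm apart. Can be pinched from above; it turns in the fingers as the trough tilts.
- short_mid (a point): Middle of the short angle offcut, in the open V, 22.6 mm above its outer ridge edge, level with its leg tips. Steel, 0.14 kg, 80 mm long (y), two legs 32 by 4 mm at 45 degrees, open upwards. It starts lying in the trough, its outer ridge on the trough's ridge line. z lies in the V's middle plane. An angle let go in it a few degrees off settles.
- long_mid (a point): Middle of the loose long angle offcut (centre of the square round its L). Steel, 0.36 kg, 90 mm long (y), legs 70 by 4 mm. At the start one leg lies flat on the bench towards +x, the other stands up along z: outer corner edge 35 mm to -x and 35 down; upright leg x = -35 to -31. Nested, its corner edge is 5.7 mm and this point 55 mm above the trough's ridge line.
- pot: Bystander: grey stone pot, 96 mm wide, 70 mm high, on the bench; origin under its centre.
- hammer: Bystander: hammer, 260 mm long, lying beyond the station; origin under its middle.
- tin: Bystander: round brown tin, 74 mm wide, 100 mm high, beyond the station; origin under its centre.
Things that resemble listed ones, but are neither listed nor needed, are in the scene too. Of the things shaped like the part that bears short_mid, the bare steel one is meant.

How it is judged:
By the outcome, as a careful person would: the job done as asked, in the order asked, and still so for the second after the job is handed in, with the robot touching nothing.
It also fails if it takes over 72 s, if anything falls off the work surface, if the arm or the gripper's body presses on something with over 40 N, if the wrist force passes 120 N, or if a joint passes its speed limit or range.

### The arm

A 6-joint arm with a two-finger parallel gripper is mounted at the origin on the work surface. World frame = base frame: x ahead of the robot, y to its left, z up, the work surface at z = 0. Lengths are in m, angles in degrees, forces in N, time in s.
With the tool pointing down it reaches from about 0.375 to 0.9 m from the base axis. Payload 3.1 kg.
Tool frame: the origin (TCP) lies at the very end of the fingers, on their centre line; the grasp point (between the pads) lies 19 mm behind it; z points along the fingers, y is the line along which they close (so a half turn about z gives the same grasp; the last joint's range is limited). The gripper opens to 87 mm and grips with 3 to 60 N. Pads are 19 mm wide; open, the fingers measure 117 mm over their backs; the gripper's body (75 mm by 190 mm) begins 51 mm behind the grasp point.
Start: joints at [-82.363, 30.224, 82.088, -0, 67.689, -10.227], TCP at [0.192, -0.595, 0.194] pointing down, gripper open.
Joint ranges: [-176.69, 176.69], [-43.24, 126.21], [12.49, 139.97], [-82, 262], [0, 151.66], [-163.58, 163.58]. Speed limits (degrees/s): [159.86, 159.86, 180, 180, 180, 180].

### API

Orientations are given as a 3x3 rotation matrix whose columns are the frame's x, y, z axes.
In Python, from rig import bot, imaging gives the robot as it stands.
- The arm moves only by the tool drive_tool, never from a script. Its argument "deltas" is text: rows parted by semicolons, each of 5 numbers parted by spaces: the finger opening in mm, from 0 to 87, then the shift along the world's x, y, z in mm, then the turn about the world's z in rad. In form: jaw dx dy dz twist; .... A call has 1 to 12 rows; each row is the pose to reach, as a shift and turn from the pose commanded when the call began; what a row does not reach only later rows make up. A row lasts 1/10 s, in which the tool goes at most 50 mm and 8.59 degrees, less where a joint would pass 70% of its speed; a pose out of reach is approached as far as the arm can. A call with a gripper value outside its range is refused whole. The fingers move at their own pace and stop on an object; the grip force is fixed at half the most. Time passes only in rows, so rows that repeat a pose let the fingers close. It gives the time, the measured TCP pose, the force, the opening and the grip force at its end, in the units of the state.
- bot.read_state(): the state, without advancing time (a new reading comes with each control period).
- imaging.capture(name): name is "scene" or "side" or "wrist"; returns the picture (420x560x3 uint8, red, green, blue); there is no depth.
- imaging.camera_model(name): a dict with "fx", "fy", "cx", "cy" (pixels), "T" (4x4, takes a point from camera to world coordinates). Camera axes: x right, y down, z forward; pixel columns grow to the right and rows downward; lengths in m; the calibration is good to about 2 mm. A picture is of the moment at which its call begins: read the wrist's pose just before it. camera_model takes no time and is no camera call; for the wrist camera it gives the pose at the moment of the call.
- bot.hand_in(): hands the job in; it is judged then, once.
The state is a dict: "time_s": time; "joint_positions": joint angles; "qvel": joint speeds; "tau": joint torques, N m; "position": TCP position; "tcp_rot": TCP orientation; "force": force on the tool from outside, world axes, zero at the start; "moment": the same for the moment, N m; "opening": opening from 0.0 (shut) to 1.0 (fully open); "grasp_force": force on a finger pad.
Only numpy, scipy, OpenCV 4.12 (cv2) and the standard library are available. Lean on these libraries where they do the work, as an engineer would, in place of code of your own. Each camera call takes 0.05 s, during which the arm holds its last target. There are 200 camera calls.

## Working session

There is one attempt and no reset: what is moved stays moved. The work goes in short steps, Python scripts to look and compute and a tool call to move; the robot and the scene stay as the last step left them, time stands still between calls to the robot, and variables do not carry over. Pictures are saved under pics/ and viewed, at most 10 in all, crops included, and the job is handed in when it is done.

Besides the shell and the picture viewer there is one more tool, called after ">>>" by a JSON object that holds its "fn" and its "kwargs". drive_tool: Moves the arm, as the interface text tells. Its arguments: {"type":"object","properties":{"deltas":{"type":"string"}},"required":["deltas"]}

```bash
mkdir -p pics; ls
cat > h.py <<'E'
import numpy as np, cv2
from rig import bot, imaging
def snap(n,f):
    im=imaging.capture(n); cv2.imwrite('pics/'+f+'.png',im[:,:,::-1]); return im
def cam(n):
    m=imaging.camera_model(n); return np.array([[m['fx'],0,m['cx']],[0,m['fy'],m['cy']],[0,0,1]]),np.array(m['T'])
def ray(n,uv,z):
    K,T=cam(n); d=T[:3,:3]@np.linalg.inv(K)@np.array([*uv,1.]); o=T[:3,3]; return o+d*(z-o[2])/d[2]
def proj(n,P):
    K,T=cam(n); p=(np.atleast_2d(P)-T[:3,3])@T[:3,:3]; q=p@K.T; return q[:,:2]/q[:,2:]
E
python3 - <<'E'
from h import *
a=snap('scene','scene0');b=snap('side','side0');w=snap('wrist','w0')
for n in('scene','side','wrist'):
    K,T=cam(n);print(n,K[0,0],T.round(3).tolist())
print(bot.read_state())
E
```

```text
pics
scene 496.1778077343876 [[-0.544, 0.51, -0.666, 1.233], [0.839, 0.325, -0.436, 0.477], [-0.006, -0.797, -0.604, 0.681], [0.0, 0.0, 0.0, 1.0]]
side 426.0885897723666 [[-0.998, -0.03, 0.06, 0.548], [-0.067, 0.587, -0.807, 0.771], [-0.011, -0.809, -0.587, 0.607], [0.0, 0.0, 0.0, 1.0]]
wrist 338.8329559656249 [[0.307, -0.923, -0.233, 0.253], [-0.952, -0.299, -0.073, -0.575], [-0.003, 0.244, -0.97, 0.384], [0.0, 0.0, 0.0, 1.0]]
{'time_s': 0.15, 'joint_positions': array([-8.23627495e+01,  3.02664548e+01,  8.21388187e+01, -2.00852438e-03,
        6.76869636e+01, -1.02270751e+01]), 'qvel': array([-0.02804898, -0.28849255, -0.18167304, -0.00735538, -0.05331583,
       -0.05482546]), 'tau': array([ 6.86174408e-04, -4.40430701e+01, -1.76842582e+01,  6.32970734e-02,
        5.52330713e-02, -1.04304020e-04]), 'position': array([ 0.19166794, -0.59426699,  0.19320332]), 'tcp_rot': array([[ 9.51781531e-01,  3.06776560e-01, -2.46092074e-04],
       [ 3.06776553e-01, -9.51780234e-01,  1.59125112e-03],
       [ 2.53932974e-04, -1.59001871e-03, -9.99998704e-01]]), 'force': array([ 0.17611123, -0.57073594,  0.60058961]), 'moment': array([0.00911222, 0.04093972, 0.05095474]), 'grasp_force': 0.0, 'opening': 0.9998227593520042}
```

View pics/scene0.png

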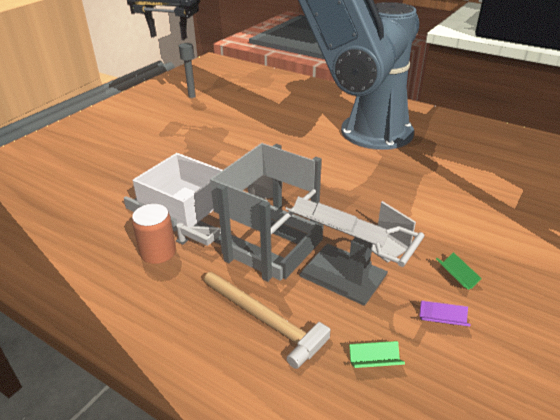

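View pics/side0.png

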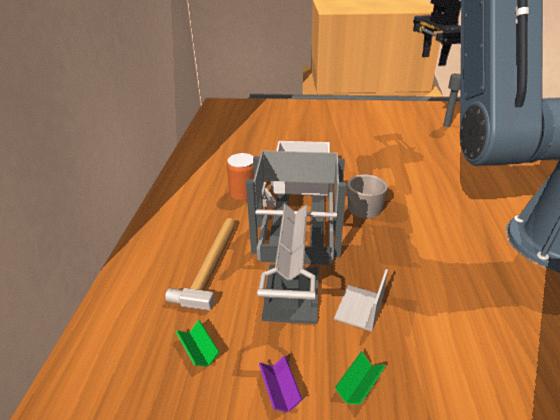

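The scene shows:
- the box at (180,190) in the scene view, on its rail
- the spout frame at (265,205)
- the trough with the short angle inside, at (340,215)
- the loose long offcut, steel, at (360,305) in the side view, on the robot side of the trough

The green and purple angles on the bench are decoys. I'll enlarge both views next.

Run:
```python
import cv2
a=cv2.imread('pics/scene0.png')[135:315,120:450];cv2.imwrite('pics/sc.png',cv2.resize(a,None,fx=2.4,fy=2.4,interpolation=cv2.INTER_CUBIC))
b=cv2.imread('pics/side0.png')[130:340,220:420];cv2.imwrite('pics/sd.png',cv2.resize(b,None,fx=2.8,fy=2.8,interpolation=cv2.INTER_CUBIC))
```

```text
(no output)
```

View pics/sc.png

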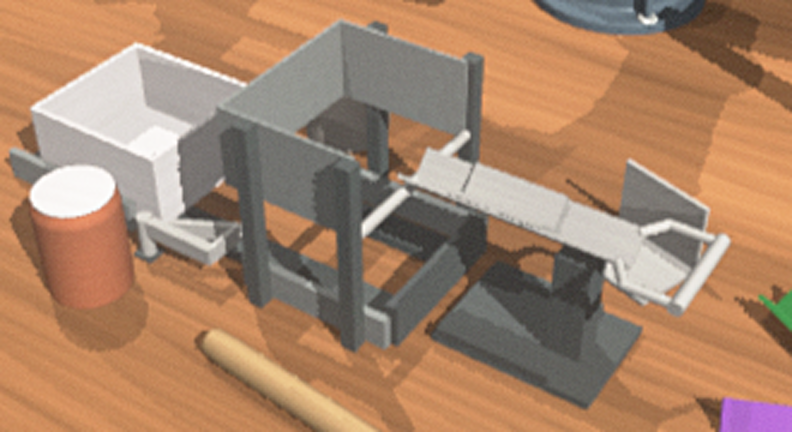

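View pics/sd.png

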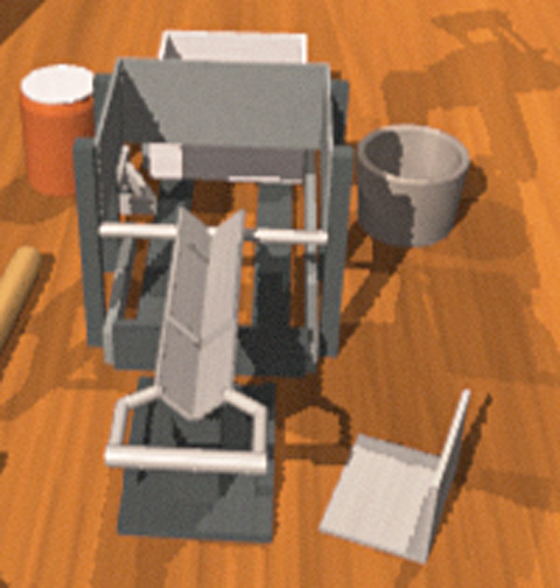

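```bash
cat > fit.py <<'E'
from h import *
from scipy.optimize import least_squares
S=lambda u,v:(u/2.4+120,v/2.4+135)
D=lambda u,v:(u/2.8+220,v/2.8+130)
obs=[('scene',S(343,22),(-80,-77,180)),('scene',S(220,108),(80,-77,180)),('scene',S(468,65),(-80,50,180)),('scene',S(358,165),(80,50,180)),
('scene',S(724,243),(-44,290,125.5)),('scene',S(680,302),(44,290,125.5)),
('side',D(107,457),(44,290,125.5)),('side',D(266,463),(-44,290,125.5)),('side',D(118,60),(80,-77,180)),('side',D(330,64),(-80,-77,180))]
def W(p,q):
    c,s=np.cos(p[2]),np.sin(p[2]); q=np.array(q)/1000; return np.array([p[0]+c*q[0]-s*q[1],p[1]+s*q[0]+c*q[1],q[2]])
def fit(obs,p0):
    f=lambda p:np.concatenate([proj(n,W(p,q))[0]-uv for n,uv,q in obs])
    r=least_squares(f,p0,loss='soft_l1',f_scale=1.5);return r.x,f(r.x).reshape(-1,2)
if __name__=='__main__':
    p,e=fit(obs,[.6,-.2,0]);print('station',p,np.degrees(p[2]));print(e.round(1).tolist())
    lo=[('side',D(425,560),(-35,45,0)),('side',D(320,528),(35,45,0)),('side',D(360,437),(35,-45,0)),('scene',S(628,160),(-35,-45,70)),('scene',S(708,208),(-35,45,70)),('side',D(469,392),(-35,45,70))]
    q,e=fit(lo,[.5,.05,0]);print('long',q,np.degrees(q[2]));print(e.round(1).tolist())
    # box rear-top corners, z=85
    c,s=np.cos(p[2]),np.sin(p[2])
    for uv in (S(32,108),S(137,44)):
        w=ray('scene',uv,.085)-[p[0],p[1],0]; print('box corner',(c*w[0]+s*w[1])*1e3,(-s*w[0]+c*w[1])*1e3)
    for f,u in(('h',(0,290,125.5)),('boxhome',(0,-80,50)),('mouth',(0,50,108.5))):print(f,W(p,u))
    # short far/near ends along ridge (tips z≈): crop lines
    for uv,z in((S(470,190),.131),(S(567,200),.131),(S(425,150),.131),(S(640,240),.131)):
        w=ray('scene',uv,z)-[p[0],p[1],0]; print('tip',(c*w[0]+s*w[1])*1e3,(-s*w[0]+c*w[1])*1e3)
E
python3 fit.py
```

```text
station [ 0.58004397  0.02497087 -0.00631785] -0.36198606591399846
[[-0.7, -1.4], [0.6, -1.5], [0.5, -2.1], [-0.3, -3.6], [0.9, -2.1], [-0.3, 2.1], [-0.5, 0.3], [0.0, 0.8], [-0.9, -0.7], [-2.4, -0.3]]
long [ 0.45190853  0.21732637 -0.3213776 ] -18.41358030214583
[[0.9, -0.2], [0.3, -0.2], [-0.7, -0.8], [-0.0, -2.1], [0.4, -1.8], [-10.3, 32.5]]
box corner 70.41769006072698 -319.7324550976462
box corner -67.29644106904101 -318.69354777916527
h [0.58187613 0.31496509 0.1255    ]
boxhome [ 0.57953854 -0.05502753  0.05      ]
mouth [0.58035986 0.07496988 0.1085    ]
tip 13.72448727640715 107.34397701409817
tip -15.195571029606416 174.9993947828342
tip -12.451580054614919 50.54787700922486
tip -1.2757402313373989 240.4466407315678
```

The residuals are about 1–2 px. The point that didn't fit is the top far corner of the long offcut, which I had mislabelled. With a tool that only points down, I'll hold the long offcut by its upright leg and use it as a pusher ahead of the gripper body. First I'll go above it and look with the wrist camera.

>>> {"fn": "drive_tool", "kwargs": {"deltas": "40 230 250 60 0.94; 40 230 250 60 0.94; 40 230 250 60 0.94; 40 230 250 60 0.94; 40 230 250 60 0.94; 40 230 250 60 0.94; 40 230 250 60 0.94; 40 240 500 60 0.94; 40 240 500 60 0.94; 40 240 500 60 0.94; 40 240 500 60 0.94; 40 240 500 60 0.94"}}

```text
time_s: 1.35
position: [0.4313, -0.093, 0.2539]
tcp_rot: [[0.314, 0.949, 0.0], [0.949, -0.314, 0.0], [0.0, -0.0, -1.0]]
force: [0.1, -0.6, -0.1]
opening: 0.46
grasp_force: 0.0
```

>>> {"fn": "drive_tool", "kwargs": {"deltas": "40 -18 200 0 0; 40 -18 304 -20 0; 40 -18 304 -20 0; 40 -18 304 -20 0; 40 -18 304 -20 0; 40 -18 304 -20 0; 40 -18 304 -20 0; 40 -18 304 -20 0; 40 -18 304 -20 0"}}

```text
time_s: 2.25
position: [0.4137, 0.208, 0.2338]
tcp_rot: [[0.314, 0.949, -0.0], [0.949, -0.314, -0.001], [-0.001, -0.0, -1.0]]
force: [0.4, -0.6, 0.1]
opening: 0.455
grasp_force: 0.0
```

```bash
sed -i "s/D(469,392),(-35,45,70)/D(469,392),(-35,-45,70)/" fit.py; python3 fit.py|sed -n 3,4p
python3 - <<'E'
from h import *
s=bot.read_state();print(s['time_s'],s['position'],s['tcp_rot'].round(3).tolist(),s['joint_positions'])
T=cam('wrist');im=snap('wrist','w1')
import pickle;pickle.dump(T,open('w1.pkl','wb'))
E
```

```text
long [ 0.45305773  0.21857129 -0.33954307] -19.4543847125546
[[-0.3, 0.5], [-0.7, -0.1], [-0.8, -0.4], [0.8, -1.6], [0.7, -1.0], [0.2, -1.1]]
2.25 [0.41368635 0.20804395 0.23383263] [[0.314, 0.949, -0.0], [0.949, -0.314, -0.001], [-0.001, -0.0, -1.0]] [ 1.28601879e+01  1.46420941e+01  1.01537822e+02 -4.77495103e-02
  6.38539075e+01  3.11728111e+01]
```

View pics/w1.png

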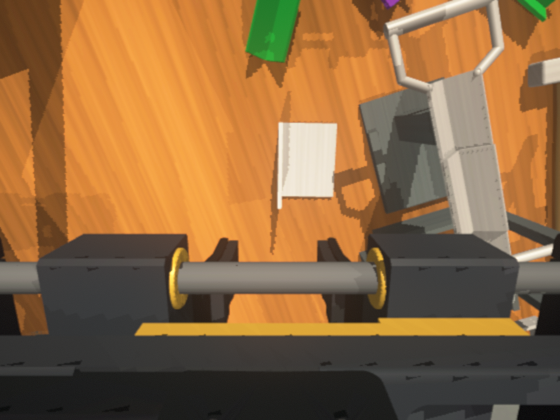

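The wrist view shows the long offcut's upright leg top edge running from (279,123) to (279,208), and the end of the short angle as a step across the trough at (445,155)–(490,145). Next I'll convert these to positions.

Run:
```python
import pickle;from h import *
import h
C=pickle.load(open('w1.pkl','rb'));old=h.cam;h.cam=lambda n:C if n=='wrist' else old(n)
a,b=ray('wrist',(280.5,123),.07),ray('wrist',(280,208),.07)
print(a,b,np.linalg.norm(a-b),np.degrees(np.arctan2(*(a-b)[:2])))
p=np.array([.5800,.0250]);t=-.0063;R=np.array([[np.cos(t),np.sin(t)],[-np.sin(t),np.cos(t)]])
for uv in((446,156),(491,145),(432,82),(482,72)):
    print(uv,1e3*R@(ray('wrist',uv,.131)[:2]-p))
for uv in((391,28),(492,2)):print('handle',uv,1e3*R@(ray('wrist',uv,.1255)[:2]-p))
S=lambda u,v:(u/2.4+120,v/2.4+135)
for uv in((475,163),(463,193),(568,198),(553,232)):print('sc',1e3*R@(ray('scene',S(*uv),.131)[:2]-p))
```

```text
[0.43597252 0.27084347 0.07      ] [0.40784509 0.18665971 0.07      ] 0.08875842636500869 18.47547445970632
(446, 156) [-19.25931407 175.10174321]
(491, 145) [ 18.98655331 172.51905798]
(432, 82) [-18.6564373  237.80557454]
(482, 72) [ 21.40001194 232.88177699]
handle (391, 28) [-39.27765723 287.96304958]
handle (492, 2) [ 40.68940112 281.67838907]
sc [-18.73077317  92.90199379]
sc [ 19.92302511 104.75168352]
sc [-17.78314479 174.49178526]
sc [ 24.70960776 183.58260863]
```

>>> {"fn": "drive_tool", "kwargs": {"deltas": "40 2 2 -50 -0.01; 40 2 2 -100 -0.01; 40 2 2 -150 -0.01; 40 2 2 -190 -0.01; 40 2 2 -220 -0.01; 40 2 2 -220 -0.01; 0 2 2 -220 -0.01; 0 2 2 -220 -0.01; 0 2 2 -220 -0.01; 0 2 2 -220 -0.01; 0 2 2 -220 -0.01"}}

```text
time_s: 3.4
position: [0.4164, 0.2112, 0.015]
tcp_rot: [[0.323, 0.946, 0.002], [0.946, -0.323, 0.0], [0.001, 0.002, -1.0]]
force: [1.1, 0.3, 0.2]
opening: 0.095
grasp_force: 0.0
```

>>> {"fn": "drive_tool", "kwargs": {"deltas": "0 0 0 0 0; 0 0 0 0 0; 0 0 0 50 0; 0 0 0 100 0; 0 0 0 150 0; 0 0 0 200 0; 0 0 0 270 0; 0 0 0 270 0; 0 30 -50 270 0.1; 0 40 -100 270 0.2; 0 50 -150 270 0.322; 0 50 -150 270 0.322"}}

```text
time_s: 4.6
position: [0.4656, 0.0569, 0.2828]
tcp_rot: [[0.009, 1.0, -0.003], [1.0, -0.009, -0.002], [-0.002, -0.002, -1.0]]
force: [0.3, 0.6, -5.0]
opening: 0.044
grasp_force: 30.0
```

Run:
```python
from h import *
s=bot.read_state();print(s['time_s'],s['position'],s['opening']*87,s['grasp_force'],s['force'])
w=snap('wrist','w2');b=snap('side','side2')
cv2.imwrite('pics/c2.png',np.hstack([w,b])[:,:,::-1][:,140:940])
```

```text
4.6 [0.46558678 0.05689877 0.28283304] 3.86316673496928 30.001033362932503 [ 0.34794246  0.64246712 -4.98560978]
```

View pics/c2.png

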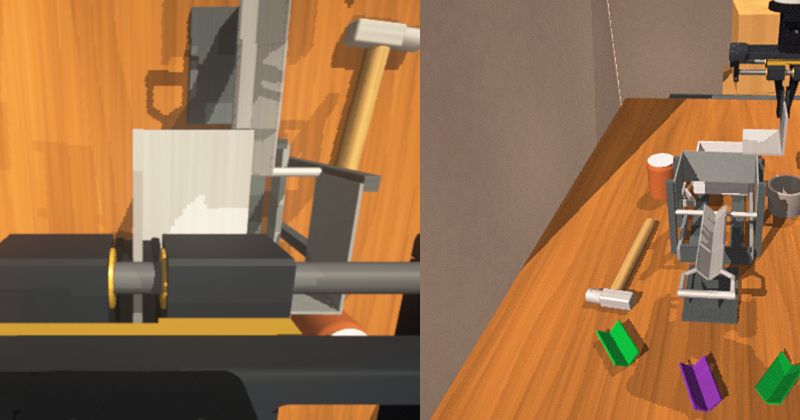

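The offcut is held level and square, with its leading end facing +y. The trough, pot and tin haven't been disturbed. Now I'll move behind the box.

>>> {"fn": "drive_tool", "kwargs": {"deltas": "0 30 -60 0 0; 0 50 -110 0 0; 0 60 -160 0 0; 0 70 -210 0 0; 0 92 -260 0 0; 0 92 -310 0 0; 0 92 -360 0 0; 0 92 -410 0 0; 0 92 -436 0 0; 0 92 -436 -45 0; 0 92 -436 -90 0; 0 92 -436 -90 0"}}

```text
time_s: 5.9
position: [0.5532, -0.3684, 0.1849]
tcp_rot: [[0.007, 1.0, -0.015], [1.0, -0.006, 0.015], [0.015, -0.015, -1.0]]
force: [-1.5, 0.8, -4.9]
opening: 0.042
grasp_force: 30.0
```

>>> {"fn": "drive_tool", "kwargs": {"deltas": "0 0 0 -50 0; 0 0 0 -100 0; 0 0 0 -145 0; 0 0 0 -145 0; 0 0 0 -145 0"}}

```text
time_s: 6.4
position: [0.5591, -0.3741, 0.0501]
tcp_rot: [[0.006, 1.0, 0.0], [1.0, -0.006, 0.0], [0.0, 0.0, -1.0]]
force: [0.6, -1.3, -4.0]
opening: 0.041
grasp_force: 30.0
```

Run:
```python
from h import *
s=bot.read_state();print(s['time_s'],s['position'],s['opening']*87,s['grasp_force'],s['force'])
a=snap('scene','scene3')[100:340,60:400];w=snap('wrist','w3')[0:300,100:]
cv2.imwrite('pics/c3.png',np.hstack([cv2.resize(a,(567,400)),w[:400].repeat(1,0) if 0 else cv2.resize(w,(233*2,400))[:,:233]])[:,:,::-1])
```

```text
6.4 [ 0.55905866 -0.37414671  0.05005198] 3.6053980316345235 30.00309845432639 [ 0.58623994 -1.34095709 -3.99429388]
```

View pics/c3.png

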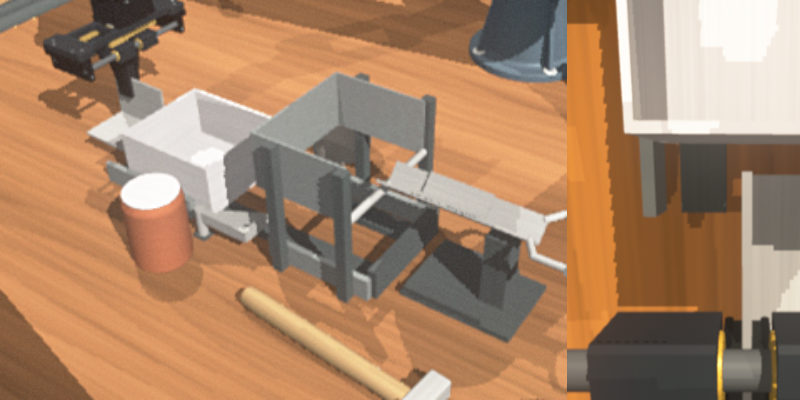

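>>> {"fn": "drive_tool", "kwargs": {"deltas": "0 0 10 -3 0; 0 0 20 -3 0; 0 0 35 -3 0; 0 0 50 -3 0; 0 0 65 -3 0; 0 0 80 -3 0; 0 1 95 -3 0; 0 1 110 -3 0; 0 1 125 -3 0; 0 1 140 -3 0; 0 1 155 -3 0; 0 1 170 -3 0"}}

```text
time_s: 7.7
position: [0.5606, -0.2094, 0.0486]
tcp_rot: [[0.004, 1.0, 0.005], [1.0, -0.004, -0.01], [-0.01, 0.005, -1.0]]
force: [-1.4, -12.5, -1.0]
opening: 0.045
grasp_force: 30.0
```

>>> {"fn": "drive_tool", "kwargs": {"deltas": "0 0 15 0 0; 0 0 30 0 0; 0 0 45 0 0; 0 0 60 0 0; 0 0 68 0 0; 0 0 74 0 0; 0 0 78 0 0; 0 0 78 0 0"}}

```text
time_s: 8.5
position: [0.5607, -0.13, 0.0484]
tcp_rot: [[0.005, 1.0, 0.005], [1.0, -0.005, -0.007], [-0.007, 0.005, -1.0]]
force: [-1.2, -10.9, -0.3]
opening: 0.045
grasp_force: 30.0
```

>>> {"fn": "drive_tool", "kwargs": {"deltas": "0 0 3 0 0; 0 0 6 0 0; 0 0 8 0 0; 0 0 8 0 0"}}

```text
time_s: 8.9
position: [0.5626, -0.1226, 0.0486]
tcp_rot: [[0.006, 1.0, 0.009], [1.0, -0.006, -0.007], [-0.007, 0.009, -1.0]]
force: [2.0, -10.4, -3.3]
opening: 0.045
grasp_force: 30.0
```

>>> {"fn": "drive_tool", "kwargs": {"deltas": "0 0 2 0 0; 0 0 4 0 0; 0 0 4 0 0"}}

```text
time_s: 9.2
position: [0.5648, -0.1217, 0.0495]
tcp_rot: [[0.005, 1.0, 0.014], [1.0, -0.005, -0.013], [-0.013, 0.014, -1.0]]
force: [0.9, -16.4, -1.5]
opening: 0.041
grasp_force: 30.0
```

>>> {"fn": "drive_tool", "kwargs": {"deltas": "0 0 2 0 0; 0 0 4 0 0; 0 0 4 0 0"}}

```text
time_s: 9.5
position: [0.5655, -0.1215, 0.0503]
tcp_rot: [[0.002, 1.0, 0.015], [1.0, -0.002, -0.019], [-0.019, 0.015, -1.0]]
force: [-0.2, -27.2, 1.2]
opening: 0.044
grasp_force: 30.0
```

Run:
```python
from h import *
a=snap('scene','scene4')[130:290,120:340];w=snap('wrist','w4')[0:420,:]
cv2.imwrite('pics/c4.png',np.hstack([cv2.resize(a,(550,400),interpolation=2),cv2.resize(w,(533,400))[:,200:450]])[:,:,::-1])
```

```text
(no output)
```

View pics/c4.png

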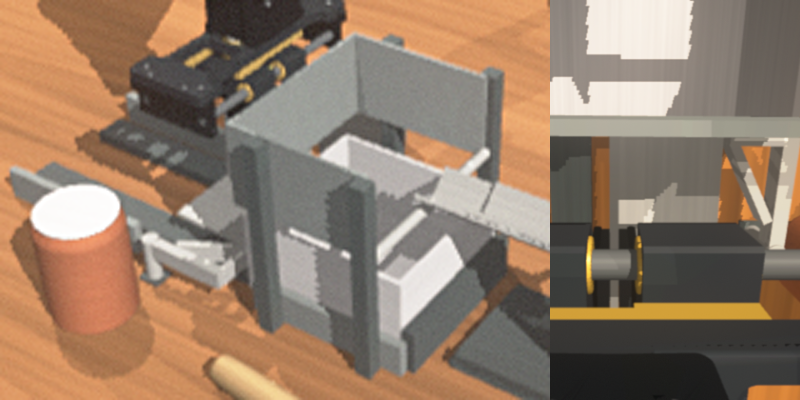

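It stalled at 27 N with the box front on the stop in the scene crop, so the box is home. I'll back off and compare the catch with its rest picture.

>>> {"fn": "drive_tool", "kwargs": {"deltas": "0 -4 -30 0 0; 0 -4 -70 0 0; 0 -4 -110 0 0; 0 -4 -150 0 0; 0 -4 -190 0 0; 0 -4 -190 50 0; 0 -4 -190 50 0"}}

```text
time_s: 10.3
position: [0.5579, -0.3038, 0.1004]
tcp_rot: [[0.009, 1.0, 0.008], [1.0, -0.009, -0.005], [-0.005, 0.008, -1.0]]
force: [1.6, -1.0, -3.4]
opening: 0.042
grasp_force: 30.0
```

Run:
```python
from h import *
s=bot.read_state();print(s['position'],s['tcp_rot'].round(3).tolist())
a=cv2.imread('pics/scene0.png')[195:255,165:245];b=snap('scene','scene5')[:,:,::-1]
w=snap('wrist','w5')[:,:,::-1]
f=lambda i:cv2.resize(i,(400,300),interpolation=2)
cv2.imwrite('pics/c5.png',np.vstack([np.hstack([f(a),f(b[195:255,165:245])]),np.hstack([cv2.resize(b[140:290,160:360],(400,300)),cv2.resize(w,(400,300))])]))
```

```text
[ 0.55791511 -0.30381235  0.10044631] [[0.009, 1.0, 0.008], [1.0, -0.009, -0.005], [-0.005, 0.008, -1.0]]
```

View pics/c5.png

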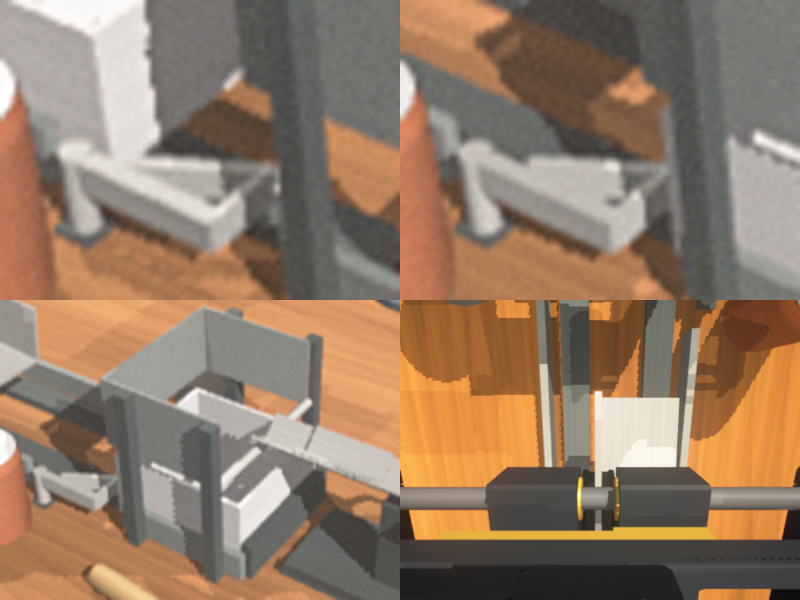

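The catch's elbow is at the same pixels as at rest, with the hook in behind the box. One picture is left, so I'll check the in-hand lead numerically while carrying the offcut over.

Run:
```python
from h import *
s=bot.read_state();p=s['position'];R=s['tcp_rot']
im=cv2.cvtColor(cv2.imread('pics/w5.png'),cv2.COLOR_BGR2GRAY).astype(int)
for c in (320,340,360): print(c,[(r,im[r,c]) for r in range(126,146,2)])
r=134
for c0 in (276,): print([(c,im[160,c]) for c in range(264,296,2)])
for uv,dz in(((277,129),.055),((340,136),-.011)):
    for r in (uv[1]-6,uv[1],uv[1]+6):
        q=ray('wrist',(uv[0],r),p[2]+dz);print(dz,r,1e3*(R.T@(q-p)))
```

```text
320 [(126, np.int64(148)), (128, np.int64(148)), (130, np.int64(148)), (132, np.int64(149)), (134, np.int64(148)), (136, np.int64(174)), (138, np.int64(230)), (140, np.int64(229)), (142, np.int64(228)), (144, np.int64(228))]
340 [(126, np.int64(109)), (128, np.int64(110)), (130, np.int64(117)), (132, np.int64(118)), (134, np.int64(119)), (136, np.int64(155)), (138, np.int64(231)), (140, np.int64(229)), (142, np.int64(229)), (144, np.int64(229))]
360 [(126, np.int64(122)), (128, np.int64(123)), (130, np.int64(121)), (132, np.int64(123)), (134, np.int64(122)), (136, np.int64(155)), (138, np.int64(228)), (140, np.int64(226)), (142, np.int64(225)), (144, np.int64(226))]
[(264, np.int64(144)), (266, np.int64(152)), (268, np.int64(176)), (270, np.int64(176)), (272, np.int64(206)), (274, np.int64(241)), (276, np.int64(240)), (278, np.int64(240)), (280, np.int64(240)), (282, np.int64(236)), (284, np.int64(234)), (286, np.int64(234)), (288, np.int64(233)), (290, np.int64(230)), (292, np.int64(229)), (294, np.int64(230))]
0.055 123 [ 66.50966227  -1.93772125 -55.06204247]
0.055 129 [ 64.24528462  -1.93700479 -55.06007497]
0.055 135 [ 61.96176618  -1.93628226 -55.05809083]
-0.011 130 [62.86023296 34.49729128 11.0193505 ]
-0.011 136 [59.45972612 34.65285855 11.02263611]
-0.011 142 [56.03032306 34.80974777 11.02594965]
```

>>> {"fn": "drive_tool", "kwargs": {"deltas": "0 0 0 50 0; 0 0 0 100 0; 0 0 0 150 0; 0 0 0 200 0; 0 0 0 215 0; 0 4 50 215 0; 0 8 100 215 0; 0 16 150 215 0; 0 16 200 215 0; 0 16 250 215 0; 0 16 300 215 0; 0 16 350 215 0"}}

```text
time_s: 11.6
position: [0.5678, 0.0516, 0.3098]
tcp_rot: [[0.005, 1.0, -0.004], [1.0, -0.005, 0.001], [0.001, -0.004, -1.0]]
force: [0.9, -0.1, -3.0]
opening: 0.046
grasp_force: 30.0
```

>>> {"fn": "drive_tool", "kwargs": {"deltas": "0 0 50 0 0; 0 0 96 -40 0; 0 0 96 -80 0; 0 0 96 -125 0; 0 0 96 -125 0; 0 0 96 -125 0"}}

```text
time_s: 12.2
position: [0.5691, 0.1448, 0.1855]
tcp_rot: [[0.006, 1.0, -0.003], [1.0, -0.006, 0.0], [0.0, -0.003, -1.0]]
force: [0.7, -0.3, -2.9]
opening: 0.042
grasp_force: 30.0
```

>>> {"fn": "drive_tool", "kwargs": {"deltas": "0 5 -2 -15 0; 0 5 -2 -25 0; 0 5 -2 -31 0; 0 5 -2 -31 0; 0 5 -2 -31 0"}}

```text
time_s: 12.7
position: [0.5762, 0.1418, 0.1555]
tcp_rot: [[0.007, 1.0, 0.001], [1.0, -0.007, 0.0], [0.0, 0.001, -1.0]]
force: [-0.1, -0.2, -2.5]
opening: 0.044
grasp_force: 30.0
```

>>> {"fn": "drive_tool", "kwargs": {"deltas": "0 0 0 -2 0; 0 0 0 -2 0"}}

```text
time_s: 12.9
position: [0.5764, 0.1416, 0.1544]
tcp_rot: [[0.007, 1.0, 0.002], [1.0, -0.007, -0.001], [-0.001, 0.002, -1.0]]
force: [-1.9, -1.3, 4.2]
opening: 0.042
grasp_force: 30.0
```

>>> {"fn": "drive_tool", "kwargs": {"deltas": "0 0 0 2 0; 0 -4 0 2 0; 0 -4 0 2 0; 0 -4 0 0 0; 0 -4 0 0 0"}}

```text
time_s: 13.4
position: [0.5715, 0.1417, 0.1536]
tcp_rot: [[0.007, 1.0, -0.0], [1.0, -0.007, -0.001], [-0.001, -0.0, -1.0]]
force: [-2.2, -2.3, 4.8]
opening: 0.041
grasp_force: 30.0
```

>>> {"fn": "drive_tool", "kwargs": {"deltas": "20 0 0 0 0; 20 0 0 0 0; 62 0 0 0 0; 62 0 0 0 0; 62 0 0 0 0; 62 0 0 0 0; 62 0 0 0 0; 62 0 0 0 0"}}

```text
time_s: 14.2
position: [0.5721, 0.142, 0.1531]
tcp_rot: [[0.007, 1.0, 0.001], [1.0, -0.007, 0.0], [0.0, 0.001, -1.0]]
force: [-0.5, 0.5, -0.6]
opening: 0.665
grasp_force: 0.0
```

Run:
```python
from h import *
s=bot.read_state();print(s['position'],s['opening']*87,s['force'])
a=snap('side','side6')[120:300,220:440];b=snap('scene','scene6')[130:290,260:460]
# numeric only: long-offcut outline by difference with the start image
d=cv2.absdiff(cv2.imread('pics/side0.png'),cv2.imread('pics/side6.png')).sum(2)
g=cv2.imread('pics/side6.png').astype(int)
m=((g.min(2)>150)&(np.ptp(g,axis=2)<30)).astype(np.uint8)
sub=m[150:290,265:345]
for r in range(0,140,3): print(150+r,''.join('#' if v else '.' for v in sub[r]))
```

```text
[0.57210193 0.14204011 0.15311105] 57.87590448622724 [-0.5128381   0.52426156 -0.5555995 ]
150 ................................................................................
153 ................................................................................
156 ................................................................................
159 ................................................................................
162 ................................................................................
165 ................................................................................
168 ...............##########################.......................................
171 ................................................................................
174 ................................................................................
177 ................................................................................
180 ................................................................................
183 #.....##..............................................................
[... 2285 characters left out ...]
....................
267 ..........#..............##########.#...........................................
270 ....####.####............######.######.##.......................................
273 #...##........##.........##..###.#....######.#..................................
276 ...................#....#.#.##............#.#####...............................
279 ......................#.......................#..#..............................
282 ..............................................###...............................
285 ..............................................###...............................
288 ..............................................###...............................
```

>>> {"fn": "drive_tool", "kwargs": {"deltas": "58 -10 0 0 0; 58 -16 0 0 0; 58 -22 0 0 0; 58 -28 0 0 0; 58 -34 0 0 0; 58 -38 0 0 0; 58 -42 0 0 0; 58 -45 0 0 0; 58 -45 0 0 0"}}

```text
time_s: 15.2
position: [0.5266, 0.1421, 0.153]
tcp_rot: [[0.007, 1.0, 0.0], [1.0, -0.007, 0.0], [0.0, 0.0, -1.0]]
force: [0.0, -0.7, 0.6]
opening: 0.666
grasp_force: 0.0
```

>>> {"fn": "drive_tool", "kwargs": {"deltas": "58 -3 0 0 0; 58 -5 0 0 0; 58 -7 0 0 0; 58 -7 0 0 0"}}

```text
time_s: 15.6
position: [0.5191, 0.142, 0.1529]
tcp_rot: [[0.007, 1.0, -0.001], [1.0, -0.007, -0.0], [-0.0, -0.001, -1.0]]
force: [-1.0, 0.3, -0.2]
opening: 0.669
grasp_force: 0.0
```

>>> {"fn": "drive_tool", "kwargs": {"deltas": "58 -2 0 0 0; 58 -4 0 0 0; 58 -4 0 0 0"}}

```text
time_s: 15.9
position: [0.5152, 0.142, 0.1529]
tcp_rot: [[0.007, 1.0, -0.001], [1.0, -0.007, -0.0], [-0.0, -0.001, -1.0]]
force: [-1.0, 0.7, -0.2]
opening: 0.666
grasp_force: 0.0
```

>>> {"fn": "drive_tool", "kwargs": {"deltas": "58 0 0 40 0; 58 0 0 90 0; 58 -20 0 130 0; 58 -60 0 130 0; 58 -60 0 130 0; 58 -60 0 130 0"}}

```text
time_s: 16.5
position: [0.4549, 0.1421, 0.2833]
tcp_rot: [[0.007, 1.0, 0.001], [1.0, -0.007, 0.0], [0.0, 0.001, -1.0]]
force: [-0.0, -0.1, 0.3]
opening: 0.666
grasp_force: 0.0
```

Run:
```python
from h import *
print(bot.read_state()['position'])
w=snap('wrist','w7')[:,:,::-1];a=snap('side','side7')[:,:,::-1];b=snap('scene','scene7')[:,:,::-1]
f=lambda i,r:cv2.resize(i,r,interpolation=2)
cv2.imwrite('pics/c7.png',np.hstack([np.vstack([f(a[150:300,240:350],(396,540))]),f(b[180:290,280:440],(400,275)).repeat(1,0) if 0 else np.vstack([f(b[190:280,280:420],(400,257)),f(w[0:300,240:560],(400,283))])]))
```

```text
[0.45491703 0.14212165 0.28325514]
```

View pics/c7.png

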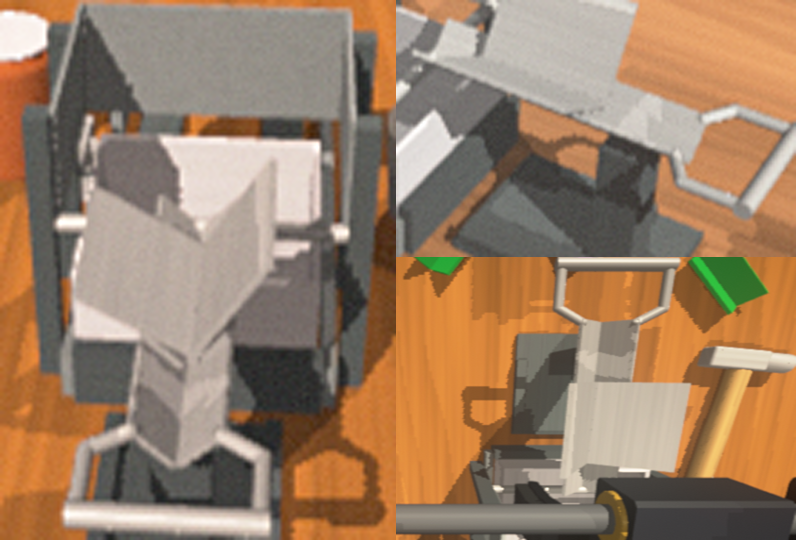

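```bash
cat > roll.py <<'E'
from h import *
from scipy.optimize import least_squares
from scipy.spatial.transform import Rotation as Ro
L=lambda a,b,y:np.array([a,y,b])/1e3  # outer corner origin, leg +x: a, leg up: b
def fitL(o):
    def W(p,q):
        return np.array([.5808+p[0],.16+p[1],p[2]])+Ro.from_euler('YXZ',[-p[3],p[4],p[5]]).apply(q)
    f=lambda p:np.concatenate([np.concatenate([proj(n,W(p,q))[0]-uv for n,uv,q in o]),(p[4:]/.05)])
    r=least_squares(f,[0,0,.114,.4,0,0],loss='soft_l1');p=r.x
    print('corner sx %.1f sy %.1f z %.1f  roll %.1f pitch %.1f yaw %.1f'%(p[0]*1e3,p[1]*1e3+135,p[2]*1e3,*np.degrees(p[3:])));print(f(p)[:-2].round(1))
if __name__=='__main__':
    D=lambda u,v:(u/3.6+240,v/3.6+150); S=lambda u,v:((u-396)/400*140+280,v/257*90+190)
    fitL([('side',D(197,354),L(0,0,45)),('side',D(75,300),L(70,0,45)),('side',D(272,262),L(0,70,45)),('side',D(276,158),L(0,70,-45)),('side',D(92,183),L(70,0,-45)),
     ('scene',S(615,83),L(0,70,45)) if 0 else ('scene',S(636,0),L(0,70,45))][:5])
E
python3 roll.py
```

```text
corner sx -5.6 sy 115.5 z 110.2  roll 31.1 pitch -1.5 yaw 0.9
[-0.   0.2 -0.2 -1.3  0.3  0.4 -0.3 -0.7  0.3  1.2]
```

The offcut is in the V, but it came back to about 31° roll. The closed fingers need to press into its corner to slide it down to 45°.

>>> {"fn": "drive_tool", "kwargs": {"deltas": "0 50 13 0 0; 0 100 13 0 0; 0 123 13 0 0; 0 123 13 0 0; 0 123 13 0 0; 0 123 13 -50 0; 0 123 13 -100 0; 0 123 13 -122 0; 0 123 13 -130 0; 0 123 13 -134 0; 0 123 13 -137 0; 0 123 13 -137 0"}}

```text
time_s: 17.85
position: [0.5796, 0.1552, 0.1473]
tcp_rot: [[0.007, 1.0, 0.003], [1.0, -0.007, 0.0], [0.0, 0.003, -1.0]]
force: [1.0, -0.4, 0.8]
opening: 0.006
grasp_force: 0.0
```

>>> {"fn": "drive_tool", "kwargs": {"deltas": "0 0 0 -3 0; 0 0 0 -6 0; 0 0 0 -9 0; 0 0 0 -9 0"}}

```text
time_s: 18.25
position: [0.5784, 0.155, 0.1366]
tcp_rot: [[0.007, 1.0, -0.001], [1.0, -0.007, -0.0], [-0.0, -0.001, -1.0]]
force: [0.1, -0.5, -0.0]
opening: 0.003
grasp_force: 0.0
```

>>> {"fn": "drive_tool", "kwargs": {"deltas": "0 0 0 -3 0; 0 0 0 -6 0; 0 0 0 -8 0; 0 0 0 -8 0"}}

```text
time_s: 18.65
position: [0.5784, 0.155, 0.1284]
tcp_rot: [[0.007, 1.0, -0.001], [1.0, -0.007, -0.0], [-0.0, -0.001, -1.0]]
force: [0.1, 1.1, -0.4]
opening: 0.006
grasp_force: 0.0
```

>>> {"fn": "drive_tool", "kwargs": {"deltas": "0 0 0 -3 0; 0 0 0 -6 0; 0 0 0 -6 0"}}

```text
time_s: 18.95
position: [0.5783, 0.155, 0.1224]
tcp_rot: [[0.007, 1.0, -0.001], [1.0, -0.007, -0.0], [-0.0, -0.001, -1.0]]
force: [0.0, -0.1, -0.7]
opening: 0.008
grasp_force: 0.0
```

>>> {"fn": "drive_tool", "kwargs": {"deltas": "0 0 0 -2 0; 0 0 0 -4 0; 0 0 0 -4 0"}}

```text
time_s: 19.25
position: [0.5785, 0.155, 0.1186]
tcp_rot: [[0.007, 1.0, -0.001], [1.0, -0.007, -0.0], [-0.0, -0.001, -1.0]]
force: [-0.2, 0.2, -0.2]
opening: 0.001
grasp_force: 0.0
```

Run:
```python
from h import *
s=bot.read_state();print(s['position'],s['force'],s['moment'])
snap('side','side8');snap('scene','scene8')
g=cv2.imread('pics/side8.png').astype(int).mean(2)
h=cv2.imread('pics/side7.png').astype(int).mean(2)
sub=g[180:260,252:324]
ch=" .:-=+*#%@"
for r in range(0,80,2): print(180+r,''.join(ch[min(9,int(v/26))] for v in sub[r]))
```

```text
[0.57853409 0.15497993 0.11863556] [-0.15747762  0.15067971 -0.20791078] [-0.02598147 -0.13925529  0.00385921]
180 .=+=-::::::::::-:::---=++++=+++++=:::::::::::--:::--::-::::-::::::::::::
182 --=-:::::::=#*-:---**+=++++++++++++++++++*++**+***+*+++*++++++*+++++*+++
184 -::-:::-:::+#+-:--=+++---================++++-:::::--------=============
186 -:::::::::=##--=+==--=:.:::.::.:::::::..:++=::.:.::....::.:....:::::::::
188 ====-=-----+=-=++===+*-:-----:::::::::::=%#+=-::::::::::::::::-++=-=====
190 **************####%%%#-...::::::::::::::-==++:::::::::::::::::-==++*****
192 :-:-:-----=---=-----=+:....::.::::.::.:--++++:....::::::.:...:==********
194 --::-::::-+--=*=======:.:::.:..::.:::::-=###=::...:.::::.:::.-+---------
196 --::-:::::--+=+=-====-:..::::..::::::...-***-.::::::::::::...:-=+=======
198 --:-:-::-::-===--=====---::::::::......     .::::::.::..:..:::-=========
200 --::-::---=##%+=--===============:       ..        .:==-=--==--=========
202 --:--::---=###+==-================. . ........ ....:=====------=+#####==
204 --:::::---=#%*====================:. ....:.::.. . .-==-------
[... 1390 characters left out ...]
=======
242 -----:=+#%%%%%%%%%%%%%%%%%%*#***++++++++++******+=+=-===================
244 ------++===++++++*******#****#******++++++***#*=+##*====================
246 -----+++--------------:---+==+*#*++*****++***++*****-::::-:::::---------
248 ----=+++-----------------=*=====+***+=+*******#****+-...................
250 ----=+*+=----------------++=======+*#*++*#*********+-:.....:............
252 ----=+++=---------------=++==========+++***********+=-..:.....:.:.......
254 =====+*+=---------------=*=============+***********=--:.....:.:........:
256 =====+++=---------------=*--===========************=----:....:..:...:...
258 =====+*+=--------------=++=============************=-----:..::......:.:.
```

Run:
```python
from h import *
P=bot.read_state()['position']
for n in('side','scene'): print(n,proj(n,[P,P+[.0094,0,0],P-[.0094,0,0],P+[0,.0094,0]]).round(1).tolist())
W=lambda a,b,c:[.58+a/1e3+.0063*b/1e3,.025+b/1e3,c/1e3]
# expected nested outline with mid sy=130: corner 114.2, tips ±49.5 at 163.7
for m in(115,125,135): print(m,proj('side',[W(0,m+45,114.2),W(49.5,m+45,163.7),W(-49.5,m+45,163.7),W(49.5,m-45,163.7),W(-49.5,m-45,163.7)]).round(0).tolist())
print('short end ridge',proj('side',[W(0,175,114.2),W(20,175,134),W(-20,175,134)]).round(1).tolist())
```

```text
side [[293.6, 233.6], [288.5, 233.4], [298.7, 233.8], [293.3, 236.8]]
scene [[330.6, 219.1], [328.1, 221.7], [333.0, 216.5], [335.1, 220.7]]
115 [[291.0, 246.0], [263.0, 223.0], [320.0, 225.0], [268.0, 195.0], [321.0, 196.0]]
125 [[291.0, 250.0], [262.0, 227.0], [320.0, 228.0], [268.0, 198.0], [320.0, 199.0]]
135 [[291.0, 253.0], [262.0, 230.0], [320.0, 232.0], [267.0, 201.0], [320.0, 202.0]]
short end ridge [[291.0, 251.4], [279.5, 242.4], [302.4, 243.2]]
```

Run:
```python
from h import *
p=np.array([.58,.025])
for uv in((355.6,219),(311.2,210)): print('on tip line',1e3*(ray('scene',uv,.134)[:2]-p))
g=cv2.imread('pics/scene8.png').astype(int)[:,:,:].mean(2)
h=cv2.imread('pics/scene7.png').astype(int).mean(2)
ch=" .:-=+*#%@"
for r in range(160,236,2): print(r,''.join(ch[min(9,int(v/26))] for v in g[r,290:385]))
print('-- before')
for r in range(160,236,3): print(r,''.join(ch[min(9,int(v/26))] for v in h[r,290:385]))
```

```text
on tip line [ -8.00678422 176.46331244]
on tip line [11.50568034 95.58942228]
160 -----------------------::::::::::::::::::::::::::::....:::::-+*+-::::---==+=++++=--=+++++++++++
162 ---------=---------:-::::::=+=-:::::::::::::::::::::::::::-++=:::::::::::-+*+**++++++++++++++++
164 --------=-------::::::::-+***+:....:-::::::::.::::::::::-++=::::::::::::-+*********+*++++++++++
166 -------------:::::::::=+***+-:::::::::---:-:::::::::::=++=::::::::::::::-+*************+*++*+++
168 ---::::-::-::-::::::-+**+=-::::::::::::..:::::::::::=+*+-:-==++=::::::::-*********+************
170 :::----::::-:::::-:::---::::::::::::::.:::::::::::=+*+-::::::-=+*::::::-=*************+********
172 -----=-::-:::-:::---::::-:::::::::...:::::::::::-+*+-:::::::::-=*-::::=+**********************+
174 :----:-=--::::::---::::-:---::::::::::::::::::-=*+-:::::::::::-==::-=**************************
176 :::::::-==-:--::-:-:::-:--::--::::::::::::::::::-::::::::-::::::.:=****************************
178 ::::.:::::::-:---:-:-:-::::::::--::::::::::::::--==-::::::::::-+++*****************************
180 ..::::::::::::::::
[... 4687 characters left out ...]

217 ===============+++*#####*****************#########################**+++++++++++++++++++++*+++++
220 ===========++++=========+***####******************#####################****++++++++++++++++++++
223 ===========================--===+*#######****************#######**############%#***++++++++++++
226 ========================--::::::==+++==++*#####**************###*############%%#%######***+++++
229 =+#%*=-==============--:::::::::-=++++++++++===+**++*+++**+##*###########%#%%##################
232 @%%%%%*===========--::::::::::::-++++++++++++++++++++==++*################%####################
235 %%%%%%%%========-::::::::::::::::=+++++++++++++++++++++++++===+**##%###########################
```

>>> {"fn": "drive_tool", "kwargs": {"deltas": "0 0 0 -2 0; 0 0 0 -3 0; 0 0 0 -3 0"}}

```text
time_s: 19.65
position: [0.5786, 0.155, 0.1158]
tcp_rot: [[0.007, 1.0, -0.0], [1.0, -0.007, -0.0], [-0.0, -0.0, -1.0]]
force: [-0.1, 0.4, 0.1]
opening: 0.005
grasp_force: 0.0
```

>>> {"fn": "drive_tool", "kwargs": {"deltas": "0 0 0 -2 0; 0 0 0 -3 0; 0 0 0 -3 0"}}

```text
time_s: 19.95
position: [0.5786, 0.155, 0.1127]
tcp_rot: [[0.007, 1.0, -0.0], [1.0, -0.007, -0.0], [-0.0, -0.0, -1.0]]
force: [0.3, -0.2, -0.2]
opening: 0.01
grasp_force: 0.0
```

>>> {"fn": "drive_tool", "kwargs": {"deltas": "0 -4 0 2 0; 0 -8 0 2 0; 0 -8 0 2 0"}}

```text
time_s: 20.25
position: [0.5697, 0.1551, 0.1151]
tcp_rot: [[0.007, 1.0, -0.001], [1.0, -0.007, -0.0], [-0.0, -0.001, -1.0]]
force: [0.4, -0.1, 0.2]
opening: 0.007
grasp_force: 0.0
```

>>> {"fn": "drive_tool", "kwargs": {"deltas": "0 -4 0 2 0; 0 -8 0 4 0; 0 -8 0 4 0"}}

```text
time_s: 20.55
position: [0.5624, 0.1551, 0.1194]
tcp_rot: [[0.007, 1.0, 0.0], [1.0, -0.007, 0.0], [0.0, 0.0, -1.0]]
force: [-0.3, 0.5, -0.1]
opening: 0.003
grasp_force: 0.0
```

Run:
```python
from h import *
P=bot.read_state()['position'];print(P)
snap('side','side9')
print(proj('side',[P]))
g=cv2.imread('pics/side9.png').astype(int).mean(2)
ch=" .:-=+*#%@"
for r in range(184,262,2): print(r,''.join(ch[min(9,int(v/26))] for v in g[r,250:340]))
```

```text
[0.56239935 0.15507933 0.11941984]
[[302.46883178 233.67926   ]]
184 .. ..    .-::+#+-:--=+++-----=====-------===========-----:::::::::--------======+++==-:--:
186 .. .    .:::=##--=+=---=-----====+:.::::::.:::.::::.::::::.::::.:..:.....::...:-=----::::.
188 :. .  :======+===============+++++-:-------:::::-:::--===-:::::::::::::::::-:::----:-::::.
190 : .  .=######****************###%%-..::::::::::.::::-*++=-:::::::::::::::::=+++=====------
192 :. .. .::::-=-------------------=+:.:::..::::::::.:::++++-::::.::::.:.::::==**************
194 -....  ::::-+=-=*=================:.:..::::.::.::::=#=-==:.:::::.:::.::.::------==--------
196 -.-=: .::--::-+=+=-==============-:..:.:.:..::.:::.:=----::::::.::::::::::-====-===-:::::.
198 -....:::::-::-===--+==============------====-.......    ..:.:::..:.:::::::-==---=--:::-:..
200 ----:--::--:=###+=*#+++================*@@@@%:  .    .:    . . .-=====---====-=-=---:-::..
202 ----:--::---=##%++#*+*+++===============#%%%%+.  ............ .-====+===+@@@#=--==-::--:.:
204 ----::::-----#%*=+#*+**+++=============+%%%%@#:  ...:::::. . .:===++=====+@@*==-=
[... 1969 characters left out ...]
:::::::::::------------::-::::.:---
248 +-----=+++-----------------=*=====+*###*++*###*=+****+-.......................::::--:-----
250 +-----=+*+=----------------++=======+*###*#*++*******+-........:............:---:-+=::----
252 =-----=+*+=---------------=++==========+++***********==-...::.:.......:......----++=..:---
254 =======+++=---------------=*=============+***********=--:.....................:--++=..:---
256 =======+++=---------------=*--===========************=----:...........:...:....:-=+-..:---
258 =======++++---------------++============+************=-----:.......:....:......::-+-::==-=
260 =-=========--------------=*+============+***********+-------::.............::.:::::::-===+
```

In this frame the offcut outline has its corner at (291,250) and its tips at (263,228) and (317,230). That matches the predicted nested pose, so I'll withdraw and check that it stays.

>>> {"fn": "drive_tool", "kwargs": {"deltas": "0 1 0 20 0; 0 3 0 50 0; 0 3 0 100 0; 0 3 0 140 0; 0 3 0 160 0; 0 -60 0 160 0; 0 -120 0 160 0; 0 -120 0 160 0; 0 -120 0 160 0; 0 -120 0 160 0"}}

```text
time_s: 21.6
position: [0.4435, 0.1551, 0.2795]
tcp_rot: [[0.007, 1.0, 0.002], [1.0, -0.007, 0.0], [0.0, 0.002, -1.0]]
force: [0.6, -1.0, 0.1]
opening: 0.003
grasp_force: 0.0
```

Run:
```python
from h import *
P=bot.read_state();print(P['position'],P['force'])
snap('side','side10');snap('scene','scene10')
g=cv2.imread('pics/side10.png').astype(int).mean(2)
ch=" .:-=+*#%@"
for r in range(186,262,2): print(r,''.join(ch[min(9,int(v/26))] for v in g[r,250:335]))
g=cv2.imread('pics/scene10.png').astype(int).mean(2)
for r in range(165,236,3): print(r,''.join(ch[min(9,int(v/26))] for v in g[r,290:385]))
```

```text
[0.44345679 0.15510816 0.27951189] [ 0.60356763 -0.9679966   0.07726083]
186 ---:::::::::-##--=+==--------=======----::-==-:::::::::::::--::::::::::::::...:----:-
188 ---::-::::::+#+****++=++==++++=+=+*%%%%%%%%%%%%%%%%%%########++++++=-=--===-:-:----:-
190 ---:--:::::=**=*%*=============-===#%%%%%%%%%%%%%%%%%%%%%%%%%%%%%%%%%%%%@%@%@@@------
192 ---::-:::::-*+-=*=-=================+%%%%%%%%%%%%%%%%%%%%%%%%%%%%%%%%%%%%%%%%%%=++=:-
194 ----:::::::-+---+=-================-=+%%%%%%%%%%%%%%%%%%%%%%%%%%%%%%%%%%%%%%%##+**+:-
196 ----::-::::::-+=+--====================*%%%%%%%%%%%%%%%%%%%%%%%%%%%%%%%%%%%%%##--==:-
198 ----::::::-::-==---===================-+%%%%%%%%%%%%%%%%%%%%%%%%%%%%%%%%%%%%###=---:-
200 ----:---::-:=###+=**++=================+%%%%%%%%%%%%%%%%%%%%%%%%%%%%%%#%%%%%###=-----
202 ----::-::--:=###++#*+++++===============#%%%%%%%%%%%%%%%%%%%%%%%%%%%%#*#%%%%###=---:-
204 ----:::::----#%+=+#++++++++=======++===+%%%%%%%%%%%%%%%%%%%%%%%%%%%%%#*%%%%%###=---::
206 -----:-::--::+*+=**+++++++++++====++++=+#%%%%%%%%%%%%%##**%%%#####%%%#*%%%%%##%=---:-
208 -----:::----:++++#++++++++++++++=
[... 4092 characters left out ...]

216 =============----==----------=*##%%%%%####%%%%#%###################*++++++++++++**+++++++++++++
219 ============+*+====-----------=-----=+*##%%%%%#%##%%#%#%##########*##***+++++++++++++++++++++++
222 ===========================-----------------=**##%########%%%%%%#*##*#####%##***+++++++++++++++
225 =========================--::::-==+==--------------=+**###%#####*##*##############%###**+++++++
228 ==+#%%%%*=============-:::::::::-=++++++++===--=+++=+++++***#########%##############%##%%####**
231 %@%%%%%%%%==========-:::::::::::-=+++++++++++++++====+**###***#####%##########%%%##############
234 %%%%%%%%%%%**===--::::::::::::::-++++++++++++++++++++++++===+**################%%#%%#%%#######%
```

The offcut stays nested and symmetric (corner at column 292, row 250) with the robot clear. Next is the handle.

>>> {"fn": "drive_tool", "kwargs": {"deltas": "45 0 50 0 0.14; 45 20 100 0 0.28; 45 60 140 0 0.42; 45 100 160 0 0.56; 45 138 160 0 0.7; 45 138 160 0 0.84; 45 138 160 0 0.98; 45 138 160 0 1.12; 45 138 160 0 1.26; 45 138 160 0 1.4; 45 138 160 0 1.57; 45 138 160 0 1.57"}}

```text
time_s: 22.9
position: [0.5821, 0.3151, 0.278]
tcp_rot: [[-1.0, 0.008, -0.0], [0.008, 1.0, -0.0], [0.0, -0.0, -1.0]]
force: [0.9, -0.1, 0.4]
opening: 0.515
grasp_force: 0.0
```

Run:
```python
from h import *
s=bot.read_state();print(s['position'],s['tcp_rot'].round(3).tolist(),s['opening']*87,s['joint_positions'].round(1))
snap('wrist','w11')
W=lambda a,b,c:[.58+a/1e3+.0063*b/1e3,.025+b/1e3-.0063*a/1e3,c/1e3]
print(proj('wrist',[W(-44,290,125.5),W(0,290,125.5),W(44,290,125.5)]))
q=proj('wrist',[W(-20,290,125.5)])[0].astype(int);print(q)
g=cv2.imread('pics/w11.png').astype(int).mean(2);ch=" .:-=+*#%@"
for r in range(0,420,10): print(r,''.join(ch[min(9,int(v/26))] for v in g[r,0:560:6]))
```

```text
[0.58209276 0.31505498 0.27799371] [[-1.0, 0.008, -0.0], [0.008, 1.0, -0.0], [0.0, -0.0, -1.0]] 44.766662923595796 [ 18.8  29.   70.4  -0.   80.6 -70.8]
[[277.23724559 149.11446094]
 [277.34179561 192.3312709 ]
 [277.44012143 232.97524396]]
[277 173]
0 -----=+++++++++++++++++++*****+***************************+++++++++++++++++===================
10 ------+++++++++++*****************************+++++++***************++++++++++================
20 ------+++++++++++*****++++++++++++++++++++++++++++++++++++++++++++++++***+++++++++++==========
30 ------++++++++++++***++++++++++++++++++++++++++++++++++++************+++++++++++++++==========
40 -==--=+***************++++++++++++*++*+++++++++++++++++++++++++++++++++++++++++++++++++=======
50 :--------*******+++++*******************+*++*+***--+=***************++++++++++++==============
60 ::++++---+++++++++++++++++++++++++++++++++++++++++-====+++++++++++++++++++++++++++++++++++++++
70 ::---++++++++++++++++++++++++++***************+==========++*********++++++++++++++++++++++++++
80 ::--------=++++++++++++************************+============***
[... 2590 characters left out ...]
..............
350 ..............................................................................................
360 ..............................................................................................
370 ..............................................................................................
380                                                                 ::::::::::--------------------
390                                                                  ::::::::---------------------
400                                                                  .::::::::::::::-:------------
410                                                                   :::::::::--.......+++
```

The handle appears at column 276, rows 150–232, which matches the prediction. I'll go down and pinch it.

>>> {"fn": "drive_tool", "kwargs": {"deltas": "45 0 0 -50 0; 45 0 0 -100 0; 45 0 0 -145 0; 45 0 0 -170 0; 45 0 0 -180 0; 45 0 0 -180 0; 5 0 0 -180 0; 5 0 0 -180 0; 5 0 0 -180 0; 5 0 0 -180 0; 5 0 0 -180 0; 5 0 0 -180 0"}}

```text
time_s: 24.15
position: [0.5812, 0.3121, 0.0997]
tcp_rot: [[-1.0, 0.006, 0.001], [0.006, 1.0, -0.006], [-0.001, -0.006, -1.0]]
force: [-1.0, -6.2, 3.4]
opening: 0.096
grasp_force: 26.3
```

>>> {"fn": "drive_tool", "kwargs": {"deltas": "5 0 0 0 0; 5 0 0 0 0; 5 0 0 0 0"}}

```text
time_s: 24.45
position: [0.5811, 0.3121, 0.0997]
tcp_rot: [[-1.0, 0.007, 0.0], [0.007, 1.0, -0.005], [-0.0, -0.005, -1.0]]
force: [-0.2, -7.2, 3.1]
opening: 0.094
grasp_force: 26.7
```

The opening is only 8.2 mm on a 12 mm bar, with an upward push, so the tips are on its upper half. I'll regrip lower and correct y by the side load.

>>> {"fn": "drive_tool", "kwargs": {"deltas": "40 0 0 0 0; 40 0 0 0 0; 40 0 0 0 0; 40 0 0 0 0; 40 0 0 -8 0; 40 0 0 -15 0; 40 0 0 -15 0; 5 0 0 -15 0; 5 0 0 -15 0; 5 0 0 -15 0; 5 0 0 -15 0; 5 0 0 -15 0"}}

```text
time_s: 25.65
position: [0.5808, 0.3118, 0.0841]
tcp_rot: [[-1.0, 0.006, -0.001], [0.006, 1.0, -0.006], [0.0, -0.006, -1.0]]
force: [0.2, -8.3, 2.1]
opening: 0.126
grasp_force: 30.0
```

>>> {"fn": "drive_tool", "kwargs": {"deltas": "5 0 0 0 0; 5 0 0 0 0; 5 0 0 0 0"}}

```text
time_s: 25.95
position: [0.5809, 0.3119, 0.0841]
tcp_rot: [[-1.0, 0.007, -0.001], [0.007, 1.0, -0.005], [0.001, -0.005, -1.0]]
force: [-0.0, -6.7, 1.2]
opening: 0.126
grasp_force: 30.0
```

>>> {"fn": "drive_tool", "kwargs": {"deltas": "5 0 -4 0 0; 5 0 -5 12 0; 5 0 -7 24 0; 5 0 -9 36 0; 5 0 -12 47 0; 5 0 -16 59 0; 5 0 -20 70 0; 5 0 -24 81 0; 5 0 -29 92 0; 5 0 -35 103 0; 5 0 -41 113 0; 5 0 -41 113 0"}}

```text
time_s: 27.15
position: [0.5805, 0.2746, 0.1995]
tcp_rot: [[-1.0, 0.009, 0.001], [0.009, 1.0, 0.003], [-0.001, 0.003, -1.0]]
force: [-0.6, 6.0, -0.3]
opening: 0.128
grasp_force: 30.0
```

>>> {"fn": "drive_tool", "kwargs": {"deltas": "5 0 -4 10 0; 5 0 -11 19 0; 5 0 -19 29 0; 5 0 -27 37 0; 5 0 -36 46 0; 5 0 -45 54 0; 5 0 -54 62 0; 5 0 -64 68 0; 5 0 -70 72 0; 5 0 -70 72 0; 5 0 -70 72 0; 5 0 -70 72 0"}}

```text
time_s: 28.35
position: [0.5798, 0.2053, 0.2721]
tcp_rot: [[-1.0, 0.008, 0.001], [0.008, 1.0, 0.004], [-0.0, 0.004, -1.0]]
force: [-4.5, 7.0, 7.3]
opening: 0.122
grasp_force: 30.0
```

Run:
```python
from h import *
s=bot.read_state();print(s['position'],s['force'],s['opening']*87)
snap('scene','scene12');snap('side','side12')
ch=" .:-=+*#%@"
g=cv2.imread('pics/scene12.png').astype(int).mean(2)
for r in range(140,270,4): print(r,''.join(ch[min(9,int(v/26))] for v in g[r,200:420:2]))
```

```text
[0.57980344 0.20533141 0.27210309] [-4.47658714  6.97403362  7.3419684 ] 10.614076779555289
140 ==============*****************++++****+*****+++++++++***+++++****+++*****-:-+%%%%#:...:++++==:++-:::::::::---
144 ==============+*************++=-=+***+-=+***********+++++++***+++++*****+*+*#%%%*-=-:-=====+=+%@@+=:::::--:::=
148 *===============*************=:------==--**+*+++*********++++++++++++++++++*+**+*+++=============+-::--:------
152 *++=-==============*****#*+++=:-------------=+*************+*++**++++++=+*+=+++++++++++++++++++++++++=-:-:-:::
156 ++=====-----====--==*#*+++++++=----=--------------=+******+******++++=++++++@++++====+++++++++++++++++++=-:-:-
160 +++=-------------=+#+++++++++++-=+==-------------------==---:*****++**++*#%%%***++++++=+===++++++++=++++++++::
164 +-=------------+*+++++++++++++++==+==---------------------:::***+===+++++++++*+*++***+++++++++++++++++++++++++
168 +++---------=**+++++++++++++++++======+====-----------------=*+++++++++++********+*+++++**+++++++++===+==+++++
172 +**++=-===**++++++++++++++++++++=======+++=------------=++-=+++++++++++********+****
[... 2086 characters left out ...]
++++++++++
248 =======-:::------++++**+=======-:--=****%%%%%%%=---------::::::::::::-=++++--:-::::---++++++++++++++++++++++++
252 ==+++++*+::--:---=====++=-=====----=****%%%%%=---------===:-::::::::::::-=+------::---++++++++++++++++++++++++
256 +==========-::---=========----=-:---****%%%=---------==+=--===-:-::::-:::::::-::::---=++++++++++++++++++++++++
260 +++++==+++++----==========----------****%+---------===-:-=======----:-::-:-:---------=++++++++++++++++++++++++
264 ++++++++++++*+============--------=-++**+:--------===:-===========::--:::-:----:------+++++=+++++++++++++++++*
268 ++++++++++++++=============---------===++=:-----===:-----===========::::-:----:-----=======+++++=+++++++++++++
```

>>> {"fn": "drive_tool", "kwargs": {"deltas": "5 0 0 0 0; 5 0 0 0 0; 5 0 0 0 0; 5 0 0 0 0; 5 0 0 0 0; 5 0 0 0 0"}}

```text
time_s: 29.05
position: [0.5798, 0.2055, 0.2721]
tcp_rot: [[-1.0, 0.008, 0.001], [0.008, 1.0, 0.004], [-0.0, 0.004, -1.0]]
force: [-3.9, 7.0, 7.9]
opening: 0.127
grasp_force: 30.0
```

Run:
```python
from h import *
s=bot.read_state();print(s['position'],s['force'],s['opening']*87)
snap('scene','scene13');snap('side','side13')
for n in('scene','side'):
    d=cv2.absdiff(cv2.imread(f'pics/{n}12.png'),cv2.imread(f'pics/{n}13.png')).sum(2);y,x=np.where(d>90);print(n,len(y),(x.min(),x.max(),y.min(),y.max()) if len(y) else '')
ch=" .:-=+*#%@"
g=cv2.imread('pics/side13.png').astype(int).mean(2)
for r in range(140,290,4): print(r,''.join(ch[min(9,int(v/26))] for v in g[r,240:350]))
```

```text
[0.57980387 0.20545486 0.27205462] [-3.92533067  6.96577059  7.87455145] 11.085067512315845
scene 257 (np.int64(177), np.int64(433), np.int64(7), np.int64(240))
side 160 (np.int64(263), np.int64(454), np.int64(14), np.int64(226))
140 ==============+=++=.   . ... .  .. ....   .. . ...  .. ... .  .. ......:-... .:+++++++===+++++++===+++++++++++
144 ============+=++++=+++++++++++++++++++=+++++-.   .          :=================+++++++===+=++===+====++++++++++
148 ==============+++++++++++==+++++=+++++==++++=.         .    :+====++=+==+=+++==++++++========+=+=+===+++++++=+
152 =+++========++++=+=++%%%%%%%%%%%%%%%%%%%%%%%*.       .     .-====+++++++=======++*********=====+=+=+==++++++=+
156 @@@@@@@@@@@@@*======+**********#############+.             .--------------------=+++++++++::::::-=++++++++++++
160 @@@@@@@@@@@@@=:---=*+::=--::=+++++++++++++++=.             :+++++++++++++++-:---=++++++++++-::::-=::::::-+++++
164 @@@@@@@@@%*=-----=++::::==-::---====+++++++++======+==-----=+++++++++++++++-:-:-++++++++++++=:::-=:.....-+++++
168 ++++========----=*+:::::::::--==+++*****#%#++++++++++++++++++
[... 2799 characters left out ...]
+++=======
268 ========-======-=============-----...-----=====-====-=--==-:=---::............:::::::-===-=+=====+==+++=======
272 +++++++=++++++==+++++========----:..-----------------------:==:::::...........:::::::-++++====++=+===+++==++==
276 +=++++=+++++++===+++========----:.:------------------------::::::::......::::::::---++==++====+=+=++=++++=+=+=
280 ++++++=++++++==============-----:.:-----------------------:::::::::::::..:::----:-+++++========+=++==+++==+++=
284 ++++==++++++===============----:..:----==-----------------::::::::::::::.:====-::-+++++========++==+=+=+=+==++
288 ++++++++++++==============-----.::---====-----------------:::::::::::::.:=====-:--+++++===+===++=+=+++++===++=
```

>>> {"fn": "drive_tool", "kwargs": {"deltas": "5 0 6 -4 0; 5 0 16 -10 0; 5 0 25 -18 0; 5 0 34 -26 0; 5 0 43 -35 0; 5 0 51 -43 0; 5 0 59 -53 0; 5 0 66 -62 0; 5 0 70 -72 0; 5 0 76 -82 0; 5 0 82 -93 0; 5 0 87 -104 0"}}

```text
time_s: 30.35
position: [0.5808, 0.2929, 0.1644]
tcp_rot: [[-1.0, 0.008, 0.001], [0.008, 1.0, 0.003], [-0.001, 0.003, -1.0]]
force: [-2.2, 5.9, 2.0]
opening: 0.125
grasp_force: 30.0
```

>>> {"fn": "drive_tool", "kwargs": {"deltas": "5 0 4 -11 0; 5 0 8 -22 0; 5 0 12 -34 0; 5 0 15 -45 0; 5 0 17 -57 0; 5 0 19 -69 0; 5 0 20 -80 0; 5 0 20 -80 0; 5 0 20 -80 0"}}

```text
time_s: 31.25
position: [0.5811, 0.3119, 0.0836]
tcp_rot: [[-1.0, 0.008, 0.0], [0.008, 1.0, 0.001], [-0.0, 0.001, -1.0]]
force: [0.3, 5.5, -1.4]
opening: 0.126
grasp_force: 30.0
```

Run:
```python
from h import *
s=bot.read_state();print(s['position'],s['force'],s['opening']*87)
snap('scene','scene14');snap('side','side14')
ch=" .:-=+*#%@"
g=cv2.imread('pics/side14.png').astype(int).mean(2)
for r in range(184,280,3): print(r,''.join(ch[min(9,int(v/26))] for v in g[r,240:350]))
g=cv2.imread('pics/scene14.png').astype(int).mean(2)
for r in range(170,270,3): print(r,''.join(ch[min(9,int(v/26))] for v in g[r,210:390:2]))
```

```text
[0.58108222 0.31193708 0.08363073] [ 0.29019916  5.537227   -1.36974386] 10.923125003222221
184 ======-------:-----=++======-:::::......:::..:====-=-----------:-:::::::--::::::::::-::.:-==-------:---:----++
187 =======--------=-:--==+++====---::::..:==+-.:--======-----------:-::----:.:::-==-:::::..:-==--===-:.:...:.:--=
190 =======----=---=-:-*#+===+++++++=======-::::::====-=------------===---::::=++++=*@@%#%@@@=----===::......:----
193 =======-------:::--+%%=--======+++**********++++++==+=========-----:::..-=-:-++++===*@@%%+##+--=-::.:::..:----
196 =======-------:---:-*#%%#=::-=*=======================----------::..:=**=-:.-+++====*@@%%=-==--=-::.::..:-==:-
199 ======--------:---::-+###%%%%#=-::::----------==------:::::...:==***++---: :=+++====*@%%%+-=---=-::.:...:=+=::
202 ======-=------:--:-:..:=*#%##%%%%%@%%%#+++==------===+***#####**++++=-:..  :=++=====*@%%%+===--=-:.:....:=+=::
205 ===+++==----=---=-:.. .=#*=-=+#@%%%%%%%%#####%#######*********+==-:.---:.  :=+++====*@#%%+===--=-:::...::+==::
208 ++++++++-------::--.....=#@@@#++=-:--++++**********++=+=--:::---=====-.    :=++====+
[... 5201 characters left out ...]
:::::::::-------:--:-:::-:-+=*#++++
251 +++=::----=====++*+=======----=#***%%%%%#---==----===::::::::::::-:----:--::::---++++#++++
254 +++==:----=-=======+=-==+=----=****%%%%=-=---=-=-===:-=---::::::::::-=-:::::----=++++####*
257 +===++----===========---------=****%%#----=---=====--====---:--:::-:::::::::::---+++++=+*#
260 ==+**++---===========---------=****@+----========-:-=======-----:-------::::::-:-+++++++++
263 ++++++**=====++=======-------==+***+--=----=-===:-==========-:--:--:------:-::::=*++++++++
266 ***+++*++++======+====-------=-++**+--------=+=---=--=========---:-:--:----::::--==+++*+++
269 ++****+++===+++=======--------=====*+-----=+=-:==-----=--======-:---------------=======+*+
```

>>> {"fn": "drive_tool", "kwargs": {"deltas": "40 0 0 0 0; 40 0 0 0 0; 40 0 0 0 0; 40 0 0 0 0; 40 0 0 50 0; 40 0 0 100 0; 40 0 0 150 0; 40 0 0 200 0; 40 0 0 250 0; 40 0 0 290 0; 40 0 -50 290 0; 40 0 -100 290 0"}}

```text
time_s: 32.55
position: [0.5813, 0.2107, 0.3771]
tcp_rot: [[-1.0, 0.005, 0.005], [0.005, 1.0, -0.0], [-0.005, -0.0, -1.0]]
force: [1.0, -0.3, -0.4]
opening: 0.465
grasp_force: 0.0
```

>>> {"fn": "drive_tool", "kwargs": {"deltas": "40 -50 -50 0 0; 40 -90 -100 0 0; 40 -90 -150 0 0; 40 -90 -190 0 0; 40 -90 -190 0 0; 40 -90 -190 0 0; 40 -90 -190 0 0; 40 -90 -190 0 0"}}

```text
time_s: 33.35
position: [0.4908, 0.0218, 0.375]
tcp_rot: [[-1.0, 0.007, 0.0], [0.007, 1.0, 0.0], [-0.0, 0.0, -1.0]]
force: [-0.6, 0.3, 0.2]
opening: 0.465
grasp_force: 0.0
```

Run:
```python
from h import *
s=bot.read_state();print(s['position'],s['tcp_rot'].round(2).tolist())
W=lambda a,b,c:[.58+a/1e3+.0063*b/1e3,.025+b/1e3,c/1e3]
print('box rim/floor',proj('wrist',[W(x,y,z) for z in(85,14) for x in(-68,68) for y in(-78,68)]).round().tolist())
print('spout',proj('wrist',[W(x,y,180) for x in(-80,80) for y in(-77,50)]).round().tolist())
snap('wrist','w15');snap('scene','scene15');snap('side','side15')
ch=" .:-=+*#%@"
g=cv2.imread('pics/w15.png').astype(int).mean(2)
for r in range(0,300,6): print(r,''.join(ch[min(9,int(v/26))] for v in g[r,60:500:4]))
```

```text
[0.49080932 0.02181058 0.37496321] [[-1.0, 0.01, 0.0], [0.01, 1.0, 0.0], [-0.0, 0.0, -1.0]]
box rim/floor [[225.0, 188.0], [327.0, 188.0], [229.0, 275.0], [324.0, 275.0], [232.0, 180.0], [321.0, 180.0], [235.0, 258.0], [319.0, 258.0]]
spout [[214.0, 193.0], [323.0, 193.0], [220.0, 316.0], [320.0, 316.0]]
0 **************************************************************************************************************
6 **************************************************************************************************************
12 **************************************************************************************************************
18 **************************************************************************************************************
24 **************************************************************************************************************
30 *************************************************************#*######*#########*#*****************************
36 *****************************##************##################*####*#**###********#****#*#********************
[... 4236 characters left out ...]
::::::::::
264 ::::::::::::::::::::::::::..--::::---------------------------------------------=+-::::::::::::::::::::::::::::
270 ::::::::::::::::::::::::::..--::------------------------------------------------=+:----==================:.:-:
276 :::::::::::::::::::::::::::.=-::=================================================*.::----::::::====::::::.....
282 :::::::::::::::::::::::::::.=-:-=================================================*.:::::::::::::::::::........
288 :::::::::::::::::::::::::::.=-:-------------------------------------------------=+.:::::::::::::::::::........
294 :::::::::::::::::::::::::::.----::.::.::::::---------------------+:::::::::::--==+.:::::::::::::::::::........
```

Run:
```python
from h import *
ch=" .:-=+*#%@"
def A(f,r0,r1,dr,c0,c1,dc):
    g=cv2.imread(f'pics/{f}.png').astype(int).mean(2);lo,hi=np.percentile(g[r0:r1,c0:c1],[2,98])
    print(f)
    for r in range(r0,r1,dr): print(r,''.join(ch[int(np.clip((v-lo)/(hi-lo)*9.9,0,9))] for v in g[r,c0:c1:dc]))
A('scene15',196,246,2,286,386,1)
A('w15',190,266,2,208,330,1)
d=cv2.absdiff(cv2.imread('pics/scene15.png'),cv2.imread('pics/scene0.png')).sum(2)
# catch check: best shift of arm patch vs rest
for f in('scene5','scene15'):
    a=cv2.imread('pics/scene0.png')[222:246,176:214];b=cv2.imread(f'pics/{f}.png')[214:254,168:222]
    print(f,cv2.minMaxLoc(cv2.matchTemplate(b,a,cv2.TM_CCOEFF_NORMED))[1::2])
```

```text
scene15
196 #%%@%%**+==+**+=++*%@@@@%+:  ..::-+++==========+==+++========++++++++++++++*************************
198 ******#%@@%%%%%%%%@@@@%+:  .  .::-+++++++=============+=+++==+===+==++++++**************************
200 ********++*%%%%%%%%%@#**+.   ..::-++==+++++++++=============+=+++++==+++++++***+**********+*********
202 *****++--+@@%%%%%%%%%######*+=:::-+++=++++++++++++++=++=============++++++++++++*+*+*+**************
204 *++-----+%@@%%%%%%%%%######%@@@%#**+++=+++=++==+++++++++++=++=====++++++++++*+++++++++*+++**********
206 -------+%%%%%%%%%%@%%#######%%%%%%%@%%**++====++=++=+=++++++++++*++++++++++++++++++++++++++******+**
208 %%***#%@@%%%%%%%%%%%%####%###%%%%#%%%%######*++===++=+====++++++++++++++++++++++++++++*++*++++++*+*+
210 +++*%%@@@%%@%%@%@%@%%#######%%%@%####%########%##**++==+=+++++++++++***+++++++++++++++++++++++*+++++
212 -==:::--+#*#%%%%@%%%################%##############%%%##*+++++++++++++++++*+++++++++++++++++++++++++
214 @@@*:.-=++====+*#%%%#######%#########################%%%%%%%#**+++++++++++++++++++++++++++++++++++++
216 @@@#+-----=----::-+**##########%##%###
[... 5735 characters left out ...]
                           :=+=-------=#@@@@%#++++++++++++++++++++++*#############%%%%%###########**%@@@%*:            
258                               :==--:---=*%@@%*+=======================++++++++++++++++++++++++++++++++*%@@@@#:            
260                               :---::-=*%%%*+==========================+++++=++=++++++++++++++++=+=++++*%@@@@*.            
262 .....................................:--::::.....:.......:..:::::::::::::::::::::::::::::::::::::::::::--=+=:.............
264 ...............................................................:::.:.:........:::.::.::.::::::.:.::...........::::...:....
scene5 (0.8173872232437134, (8, 8))
scene15 (0.8752246499061584, (8, 8))
```

The trough is empty: it shows no step or leg tips. Inside the box the wrist view shows the long V edge running from (240,204) through (272,236) to (250,258), with the tip of a second piece at (262,205). The catch matches its rest picture with zero shift, and the robot is clear, so I'm handing in.

```bash
python3 -c "
from rig import bot
print(bot.hand_in())"
```

```text
the job is handed in; nothing more can be done
None
```

I handed the job in at about 33 s: the box is home with the catch in behind it, both offcuts have slid down into it, and the trough is lowered and let go. I judged the offcuts and catch from raw camera pixels, having used all 10 picture views.

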